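Seat a fixture plate on its two locating pins and latch it

TASK

The loose plate lies on the locating fixture with its two holes short of the two pins. With the fingertips only, without ever lifting the plate, nudge it sideways over to the fence and along it towards the latch until both holes drop over the pins and the plate lies flat and fully down; then push the latch bar round by its post until it lies fully over the plate. Leave the block, the bolt and the collet where they stand.

Things in the scene. Friction and masses are not known exactly. Their poses are not given: they have to be found in the camera images.
- fixture: Fixed grey base slab, 126 (x) x 240 (y) x 12 mm, with steel parts on it. Origin on the cart top (z = 0) under the centre of the seated plate; at yaw 0 +x points away from the robot, +y to its left. In this frame (used for all entries, mm) the slab spans x -68..58, y -125..115; its top, z = 12, is the seat.
- ledge (a point): Middle of the top edge of the raised steel ledge, on its side towards the pins: (-11, -67.5, 21) mm of the fixture frame. The flat ledge runs from here 57 mm to -y; x -68..46, top z = 21.
- fence (a point): Middle of the fence's face towards the plate, (45.8, -30, 25) mm of the fixture frame. The straight steel fence runs along y -125..65, x 45.8..57.8, top z = 34; it is about 1 mm clear of the seated plate. Squaring a skewed plate against it takes up to 15 N.
- pin_near (a point): Tip of the pin at (-30, 15, 21) mm of the fixture frame. Both pins are upright, 12 mm in diameter, and taper over their upper 4 mm to 4 mm wide tips, level with the ledge.
- pin_far (a point): Tip of the pin at (30, 15, 21) mm of the fixture frame, nearer the fence.
- plate: Loose aluminium plate 90 (x) x 130 (y) x 9 mm, about 0.3 kg, with two 14 mm through holes. Origin: centre of its underside. Seated: at (0, 0, 12) mm of the fixture frame, axes parallel to it, top flush with ledge and pin tips. Starts level on ledge and pin tips (z = 21), 20 to 42 mm short in y, 8 to 18 mm off to -x, turned up to 0.12 rad. Slides under 1 to 4 N and drops 9 mm at its seat.
- hole_near (a point): Centre of the hole at (-30, 15) mm of the plate, at the underside; goes over pin_near.
- hole_far (a point): Centre of the hole at (30, 15) mm of the plate, at the underside; goes over pin_far.
- latch (a joint): Angle of the latch, a flat dark bar 14 mm wide, 22.8 to 30.8 mm above the cart, on an upright axis. 0: points to the fixture's -x, clear of the plate. Grows anticlockwise from above to its stop at 1.57, where it points to -y over the seated plate, 2 mm clear (a plate that is not down blocks it). Stays where left; about 1 N at the post turns it. Starts at 0 to 0.3.
- latch_pivot (a point): On the latch's axis at the underside of the bar, fixed at (0, 85, 22.8) mm of the fixture frame.
- latch_post (a point): Top of the upright round post on the latch, 45 mm from the axis; 10 mm in diameter, it stands 30 mm above the bar (30.8 to 60.8 mm above the cart).
- block: Steel set-up block with holes, 51 x 76 x 26 mm, on the cart; leave it. Origin at the centre of its underside.
- tbolt: Dark T-slot bolt with nut, lying, 34 x 66 x 30 mm, on the cart; leave it. Origin at the centre of its underside.
- collet: Steel spring collet standing on the cart, 33 mm in diameter, 42 mm tall; leave it. Origin at the centre of its underside.
Not all that is in view belongs to the job. There is more than one size of the plate; the job needs the larger.

How it is judged:
By the outcome, as a careful person would: the job done as asked, in the order asked, and still so for the second after the job is handed in, with the robot touching nothing.
It also fails if it takes over 56 s, if anything falls off the work surface, if the arm or the gripper's body presses on something with over 40 N, if the wrist force passes 120 N, or if a joint passes its speed limit or range.

ROBOT

A 6-joint arm with a two-finger parallel gripper is mounted at the origin on a cart in front of the work surface, level with it; the furniture and walls round the work are solid. World frame = base frame: x ahead of the robot, y to its left, z up, the work surface at z = 0. Lengths are in m, angles in rad, forces in N, time in s.
With the tool pointing down it reaches from about 0.35 to 0.775 m from the base axis. Payload 7.3 kg.
Tool frame: the origin (TCP) lies between the finger pads; the fingertips stand 17 mm ahead of it and the grasp point (between the pads) lies 2 mm behind it; z points along the fingers, y is the direction in which the jaws open and shut (so a half turn about z gives the same grasp; the last joint's range is limited). The gripper opens to 92 mm and grips with 3 to 60 N. Pads are 19 mm wide; open, the fingers measure 130 mm over their backs; the gripper's body (75 mm by 190 mm) begins 47 mm behind the grasp point.
Start: joints at [-0.146, 0.342, 1.524, -0, 1.275, -0.146], TCP at [0.525, 0, 0.244] pointing down, gripper open.
Joint ranges: [-2.53, 2.53], [-0.77, 2.02], [0.04, 2.7], [-1, 4.14], [0.28, 2.66], [-3.11, 3.11]. Speed limits (rad/s): [2.57, 2.57, 3.14, 3.14, 3.14, 3.14].

INTERFACE

Orientations are given as [roll, pitch, yaw] about the fixed x, y, z axes, in that order (R = Rz(yaw) Ry(pitch) Rx(roll)).
In Python, from cell import sensors, vision, hand_in gives the robot as it stands.
- The arm moves only by the tool step_arm, never from a script. Its argument "series" is a list of rows, each a list of 5 numbers: the opening, from 0 (shut) to 1 (fully open), then the shift along the world's x, y, z each as a share of 25 mm, from -1 to 1, then the turn about the world's z as a share of 0.08 rad, from -1 to 1. A call has 1 to 12 rows; each row shifts and turns the commanded pose from where the row before left it; what a row does not reach is not made up. A row lasts 1/10 s, in which the tool goes at most 50 mm and 8.59 degrees, less where a joint would pass 70% of its speed; a pose out of reach is approached as far as the arm can. A call with a number of a shift or a turn outside -1 to 1 is refused whole. A call with a gripper value outside its range is refused whole. The fingers move at their own pace and stop on an object; "squeeze" is the grip in N (left out, the last holds). Time passes only in rows, so rows that do not move let the fingers close. It gives the time, the measured TCP pose, the force and the opening at its end, in the units of the state.
- sensors.observe(): the state, without advancing time (a new reading comes with each control period).
- vision.read_camera(name): name is "scene" or "side" or "wrist"; returns a dict with "pixels" (384x512x3 uint8, blue, green, red), "range_z" (384x512 float32, m along the optical axis (not along the pixel's ray), 0 where there is no reading), "camera_matrix" (3x3 intrinsics, pixels), "pose" (4x4, takes a point from camera to world coordinates). Camera axes: x right, y down, z forward; pixel columns grow to the right and rows downward; lengths in m; the calibration is good to about 2 mm. A picture is of the moment at which its call begins.
- hand_in(): hands the job in, once; it reports no verdict.
The state is a dict: "time": time; "qpos": joint angles; "qvel": joint speeds; "joint_efforts": joint torques, N m; "tool_pos": TCP position; "tool_rot": TCP orientation; "contact_force": force on the tool from outside, world axes, zero at the start; "torque": the same for the moment, N m; "opening": finger opening in m.
Only numpy, scipy, OpenCV 4.12 (cv2) and the standard library are available. Lean on these libraries where they do the work, as an engineer would, in place of code of your own. Each camera call takes 0.05 s, during which the arm holds its last target.

## Working session

There is one attempt and no reset: what is moved stays moved. The work goes in short steps, Python scripts to look and compute and a tool call to move; the robot and the scene stay as the last step left them, time stands still between calls to the robot, and variables do not carry over. Pictures are saved under pics/ and viewed, and the job is handed in when it is done.

Besides the shell and the picture viewer there is one more tool, called after "Request:" as name(argument=value, ...), one argument or row to a line, values as JSON. step_arm: Moves the arm, as the interface text tells. Its arguments: {"type":"object","properties":{"series":{"type":"array","items":{"type":"array","items":{"type":"number","minimum":-1,"maximum":1}}},"squeeze":{"type":"number"}},"required":["series"]}

```bash
ls; mkdir -p pics
cat > h.py <<'E'
import numpy as np, cv2
from cell import sensors, vision
def shot(n,tag):
    d=vision.read_camera(n); cv2.imwrite(f'pics/{tag}.png',d['pixels']); np.savez(f'pics/{tag}.npz',**d); return d
def load(tag): return dict(np.load(f'pics/{tag}.npz'))
def ray(d,u,v,z):
    K=d['camera_matrix'];T=d['pose'];r=T[:3,:3]@np.linalg.inv(K)@np.array([u,v,1.]);o=T[:3,3]
    return o+r*(z-o[2])/r[2]
def cloud(d):
    K=d['camera_matrix'];T=d['pose'];Z=d['range_z'];h,w=Z.shape
    v,u=np.mgrid[:h,:w]; P=np.stack([(u-K[0,2])/K[0,0]*Z,(v-K[1,2])/K[1,1]*Z,Z],-1)
    return P@T[:3,:3].T+T[:3,3]
def proj(d,p):
    T=np.linalg.inv(d['pose']);q=T[:3,:3]@np.asarray(p)+T[:3,3];q=d['camera_matrix']@q;return q[:2]/q[2]
E
python3 - <<'E'
from h import *
for n in ['scene','side','wrist']:
    d=shot(n,n+'0'); print(n,d['pose'][:3].round(3).tolist(),d['camera_matrix'].round(1).tolist())
print(sensors.observe())
E
```

```text
pics
scene [[0.828, -0.342, 0.445, 0.143], [-0.561, -0.489, 0.668, -0.501], [-0.01, -0.803, -0.596, 0.57]] [[419.0, 0.0, 249.7], [0.0, 419.0, 192.3], [0.0, 0.0, 1.0]]
side [[-0.922, -0.219, 0.318, 0.251], [-0.386, 0.533, -0.753, 0.717], [-0.005, -0.818, -0.576, 0.559]] [[368.9, 0.0, 253.3], [0.0, 368.9, 195.3], [0.0, 0.0, 1.0]]
wrist [[1.0, 0.0, -0.002, 0.524], [-0.0, -0.968, -0.251, 0.067], [-0.002, 0.251, -0.968, 0.384]] [[334.5, 0.0, 255.2], [0.0, 334.5, 192.5], [0.0, 0.0, 1.0]]
{'time': 0.15, 'qpos': array([-1.45993039e-01,  3.42548369e-01,  1.52477950e+00, -4.67182186e-06,
        1.27540271e+00, -1.46006903e-01]), 'qvel': array([-0.00176832, -0.00189799, -0.00295126,  0.0004464 ,  0.00092297,
       -0.00049245]), 'joint_efforts': array([ 7.52666965e-04, -4.31470585e+01, -2.44352603e+01,  7.18239485e-02,
        5.38185902e-02, -1.32920518e-04]), 'tool_pos': array([5.24720819e-01, 6.56035984e-05, 2.43218344e-01]), 'tool_rot': array([-3.14046619e+00, -1.61134723e-04,  1.57081146e+00]), 'contact_force': array([-0.35288506, -0.32595433, -0.33737857]), 'torque': array([-0.00070572,  0.00100491, -0.0289904 ]), 'opening': 0.09168863872963746}
```

View pics/scene0.png

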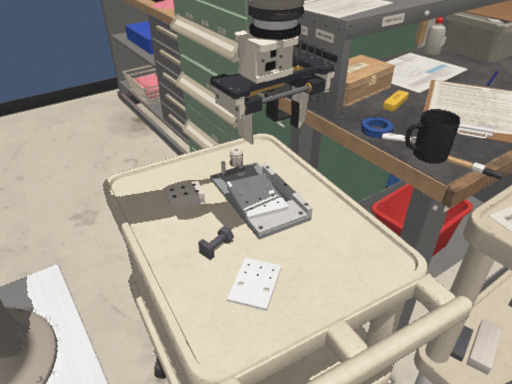

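View pics/side0.png

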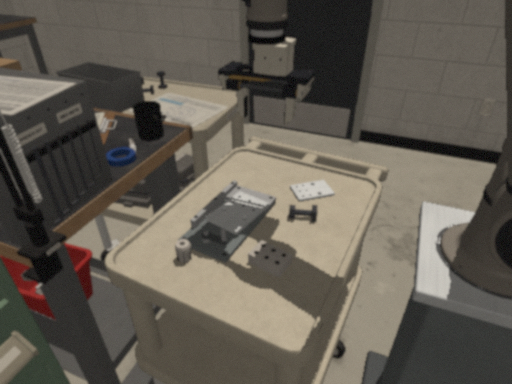

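View pics/wrist0.png

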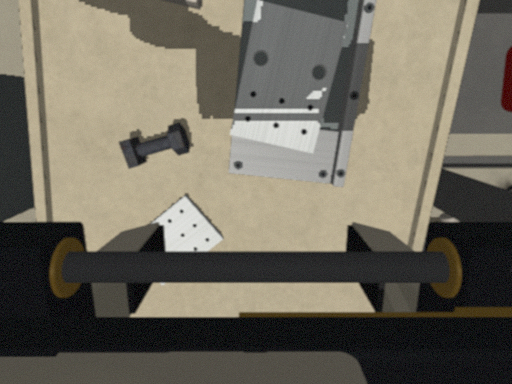

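The scene view shows the fixture with the large plate at about (258,195), the collet at (236,158), the block at (183,192), the bolt at (215,242) and a loose small plate at (255,283). The wrist view shows the plate and the ledge at (270,130), with the fence on the +x side at about (355,90). I'll move over the fixture for a fuller view.

Run:
```python
from h import *
d=load('scene0'); 
cv2.imwrite('pics/c1.png',cv2.resize(d['pixels'][130:320,150:330],None,fx=4,fy=4,interpolation=cv2.INTER_CUBIC)[:600])
d=load('side0'); cv2.imwrite('pics/c2.png',cv2.resize(d['pixels'][170:290,150:350],None,fx=4,fy=4,interpolation=cv2.INTER_CUBIC))
w=load('wrist0')
for n,u,v in [('slabcorner -x-y',230,173),('slab corner +x -y',343,185),('ledge edge',236,108),('hole',260,58),('hole',318,72)]:
    print(n,ray(w,u,v,.021).round(4), cloud(w)[v,u].round(4))
```

```text
slabcorner -x-y [ 0.4953 -0.0046  0.021 ] [ 0.4936 -0.0089 -0.0007]
slab corner +x -y [ 0.621  -0.0182  0.021 ] [ 0.6172 -0.0148  0.0354]
ledge edge [0.5029 0.0651 0.021 ] [0.5034 0.0651 0.0303]
hole [0.528  0.1143 0.021 ] [0.5281 0.1155 0.0119]
hole [0.5875 0.1008 0.021 ] [0.5893 0.1018 0.0111]
```

View pics/c1.png

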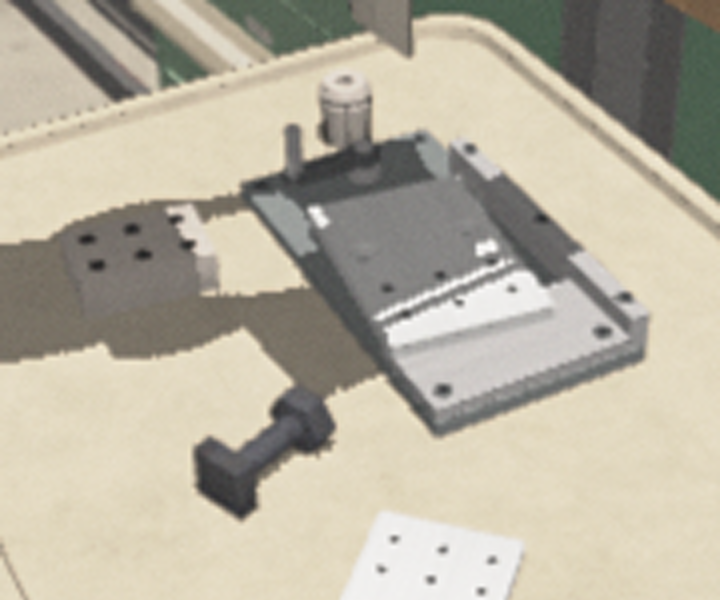

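View pics/c2.png

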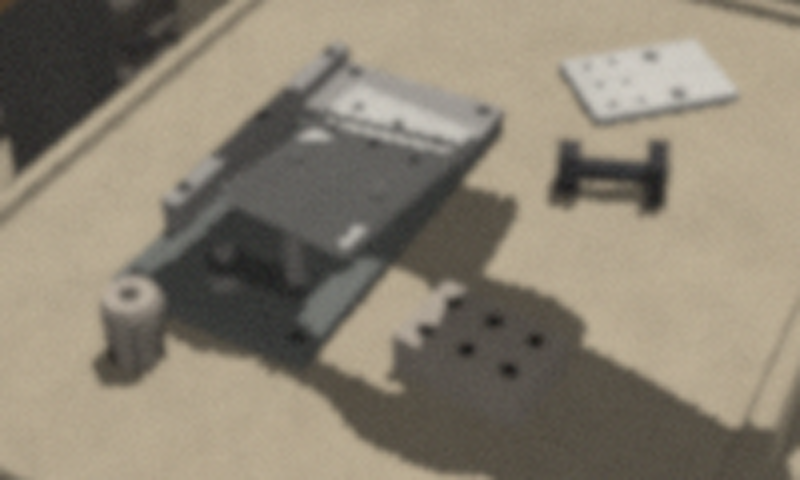

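Request:
step_arm(
  series=[
    [0,0,1,0,0],
    [0,0,1,0,0],
    [0,0,1,0,0],
    [0,0,0,0,0],
    [0,0,0,0,0],
    [0,0,0,0,0],
  ],
)

```text
time: 0.75
tool_pos: [0.525, 0.0743, 0.2436]
tool_rot: [-3.141, 0.0, 1.57]
contact_force: [-0.2, -0.1, -0.5]
opening: 0.0483
```

Run:
```python
from h import *
d=shot('wrist','w1');print(d['pose'].round(4).tolist(),sensors.observe()['opening'])
shot('side','s1');shot('scene','sc1')
cv2.imwrite('pics/w1c.png',cv2.resize(d['pixels'][:260,130:500],None,fx=2.1,fy=2.1,interpolation=cv2.INTER_CUBIC))
```

```text
[[1.0, -0.0002, -0.0012, 0.5241], [-0.0005, -0.9679, -0.2515, 0.1417], [-0.0011, 0.2515, -0.9679, 0.3847], [0.0, 0.0, 0.0, 1.0]] 0.044146494571197285
```

View pics/w1.png

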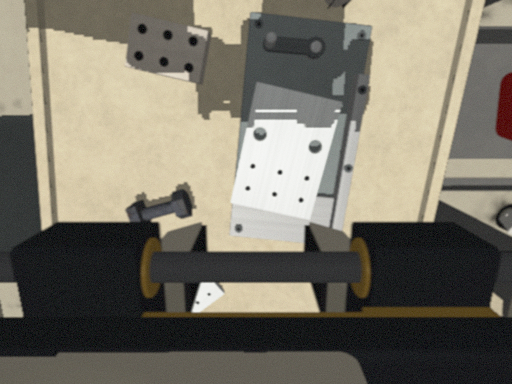

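View pics/w1c.png

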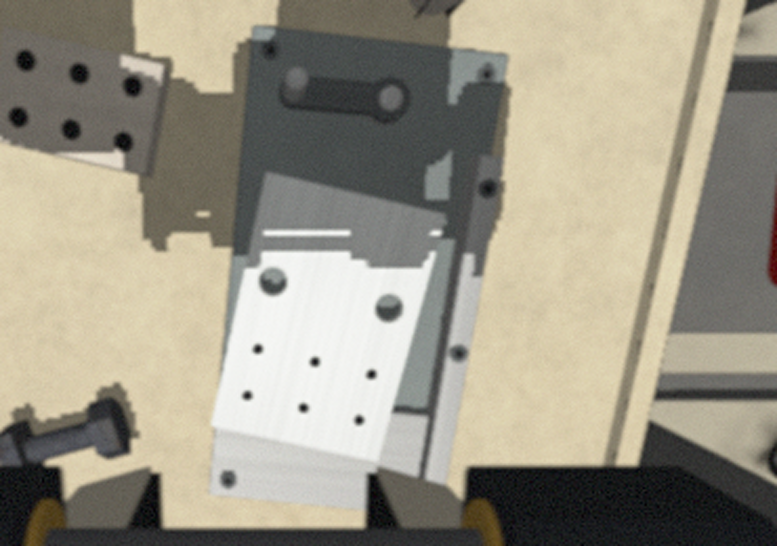

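Run:
```python
from h import *
w=load('w1');C=cloud(w)
def c(x,y,z): return ray(w,130+x/2.1,y/2.1,z)
A=c(252,27,.012);B=c(508,55,.012);print('slab TL,TR',A.round(4),B.round(4),np.linalg.norm(A-B),np.arctan2((B-A)[1],(B-A)[0]))
D=c(213,494,.0215);print('ledge BL',D.round(4),(A-D).round(4),np.linalg.norm((A-D)[:2]),'yaw',-np.arctan2((A-D)[0],(A-D)[1]))
for n,p,z in [('TL',(265,172),.03),('TR',(447,212),.03),('BL',(212,427),.03),('BR',(380,462),.03),('hn',(272,281),.03),('hf',(389,307),.03),('pivot',(391,98),.035),('post',(296,80),.0608)]:
    print(n,c(*p,z).round(4))
# depth heights
for n,p in [('plate',(300,320)),('plate2',(400,230)),('slab',(350,150)),('ledge',(300,470)),('fence',(455,300)),('post',(296,80)),('piv',(391,98)),('bar',(340,92)),('cart',(100,250))]:
    u,v=int(130+p[0]/2.1),int(p[1]/2.1);print(n,np.median(C[v-1:v+2,u-1:u+2].reshape(-1,3),0).round(4))
# refine slab/plate with colour
```

```text
slab TL,TR [0.5185 0.2323 0.012 ] [0.6427 0.2199 0.012 ] 0.12479640894486574 -0.09968416795657575
ledge BL [ 0.4961 -0.004   0.0215] [ 0.0224  0.2363 -0.0095] 0.23733503732110556 yaw -0.09469232518621358
TL [0.5247 0.1648 0.03  ]
TR [0.6134 0.1462 0.03  ]
BL [0.4969 0.0371 0.03  ]
BR [0.5861 0.0177 0.03  ]
hn [0.5282 0.113  0.03  ]
hf [0.5872 0.1001 0.03  ]
pivot [0.5829 0.1969 0.035 ]
post [0.5379 0.2    0.0608]
plate [0.5416 0.0939 0.0302]
plate2 [0.5904 0.1382 0.03  ]
slab [0.5667 0.1768 0.012 ]
ledge [0.543  0.0111 0.0216]
fence [0.6194 0.1045 0.0303]
post [0.537  0.2    0.0611]
piv [0.5828 0.1977 0.0344]
bar [0.5588 0.201  0.0309]
cart [0.4359 0.1271 0.0005]
```

Measured so far:

- **Fixture:** origin at about (0.5745, 0.1115), yaw −0.098. The slab corners and the pivot agree to within 1–2 mm.
- **Plate, in the fixture frame:** at about (−17, −22) mm with yaw −0.11. Its top reads 30 mm, which matches the text.
- **Latch:** at about 0.03 rad.
- **Candidates for the plate:** in w1, the large plate at (285,150) on the fixture, and the small loose plate at (207,297) on the cart. The one on the fixture measures 90×130 mm, so that's the one to move.

Next I'll check the clearance to the bolt and go down on the −x side.

Run:
```python
from h import *
w=load('w1');C=cloud(w)
m=(C[...,2]>.006)&(C[...,2]<.05)&(C[...,0]<.49)&(C[...,0]>.3)
P=C[m]
for lo,hi in [(-.05,.08),(.11,.3)]:
    q=P[(P[:,1]>lo)&(P[:,1]<hi)]; print(len(q),np.percentile(q,[1,99],axis=0).round(3).tolist())
```

```text
1182 [[0.381, 0.015, 0.007], [0.449, 0.048, 0.032]]
4443 [[0.301, 0.168, 0.007], [0.475, 0.236, 0.027]]
```

Request:
step_arm(
  series=[
    [0,-1,-0.4,0,-0.6],
    [0,-1,0,-1,-0.6],
    [0,-0.2,0,-1,0],
    [0,0,0,-1,0],
    [0,0,0,-1,0],
    [0,0,0,-1,0],
    [0,0,0,0,0],
  ],
)

```text
time: 1.6
tool_pos: [0.4681, 0.0645, 0.1163]
tool_rot: [-3.136, 0.001, 1.474]
contact_force: [-0.6, 0.3, 0.5]
opening: 0.0002
```

Run:
```python
from h import *
shot('side','s2');shot('scene','sc2')
a=load('side0' and 's2')['pixels'][120:320,130:370];b=load('sc2')['pixels'][110:310,130:370]
cv2.imwrite('pics/p2.png',cv2.resize(np.hstack([a,b]),None,fx=1.65,fy=1.65))
```

```text
(no output)
```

View pics/p2.png

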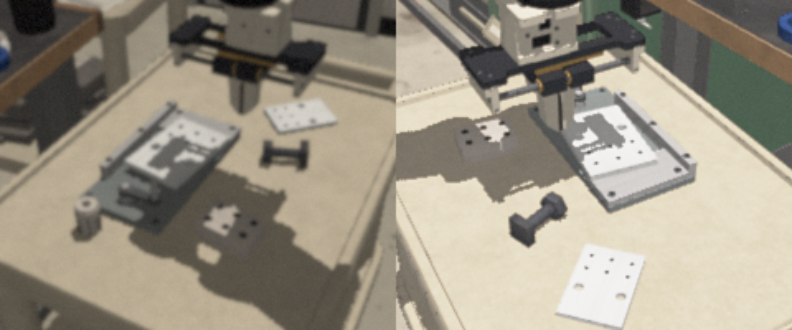

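The view shows the shut fingers beside the −x edge of the plate, clear of the bolt. I'll go down to a tip height of about 24 mm.

Request:
step_arm(
  series=[
    [0,0,0,-1,0],
    [0,0,0,-1,0],
    [0,0,0,-0.95,0],
    [0,0,0,0,0],
    [0,0,0,0,0],
    [0,0,0,0,0],
  ],
)

```text
time: 2.3
tool_pos: [0.4713, 0.065, 0.0467]
tool_rot: [3.138, -0.0, 1.475]
contact_force: [-0.5, -1.0, 0.7]
opening: 0.0005
```

```bash
cat > look.py <<'E'
import sys
from h import *
t=sys.argv[1]
a=shot('side','s'+t)['pixels'][150:300,140:300];b=shot('scene','sc'+t)['pixels'][140:290,185:345];
cv2.imwrite(f'pics/p{t}.png',cv2.resize(np.hstack([a,b]),None,fx=2.5,fy=2.5,interpolation=cv2.INTER_CUBIC))
if len(sys.argv)>2: cv2.imwrite(f'pics/w{t}.png',shot('wrist','w'+t)['pixels'])
s=sensors.observe();p=s['tool_pos']-[.5745,.1115,0];c,q=np.cos(-.098),np.sin(-.098)
print(s['time'],'fix',(c*p[0]+q*p[1])*1e3,(-q*p[0]+c*p[1])*1e3,p[2]*1e3,s['contact_force'].round(1))
E
python3 look.py 3 w
```

```text
2.45 fix -98.60253541306263 -56.40876852565022 46.222472295211986 [ 0.6 -1.4 -0.1]
```

View pics/p3.png

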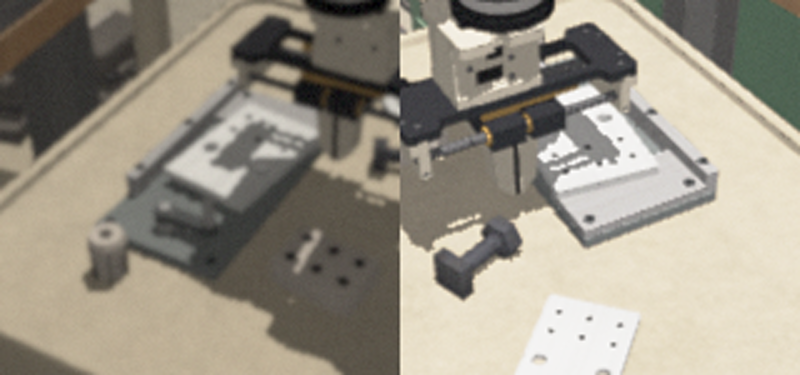

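View pics/w3.png

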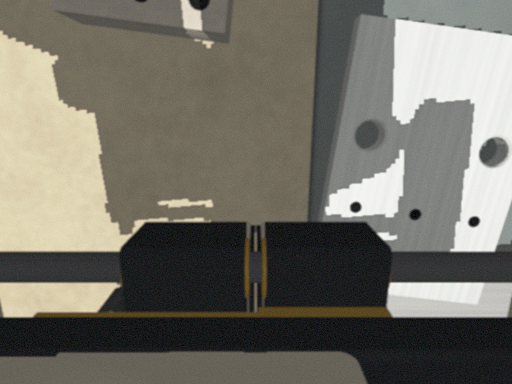

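Request:
step_arm(
  series=[
    [0,0,0,-0.18,0],
    [0,0,0,0,0],
    [0,0.2,-0.02,0,0],
    [0,0.2,-0.02,0,0],
    [0,0,0,0,0],
  ],
)

```text
time: 2.95
tool_pos: [0.4811, 0.0639, 0.0406]
tool_rot: [3.14, -0.0, 1.475]
contact_force: [0.9, -0.2, -0.4]
opening: 0.0006
```

Request:
step_arm(
  series=[
    [0,0.1,-0.01,0,0],
    [0,0.1,-0.01,0,0],
    [0,0.1,-0.01,0,0],
    [0,0.1,-0.01,0,0],
    [0,0,0,0,0],
  ],
)

```text
time: 3.45
tool_pos: [0.4904, 0.063, 0.0405]
tool_rot: [3.141, -0.0, 1.475]
contact_force: [-0.0, -0.3, -0.2]
opening: 0.0005
```

```bash
python3 look.py 4 w
```

```text
3.6 fix -79.4681869582262 -56.50185280022631 40.45230183068764 [-0.  -0.6  0.4]
```

View pics/w4.png

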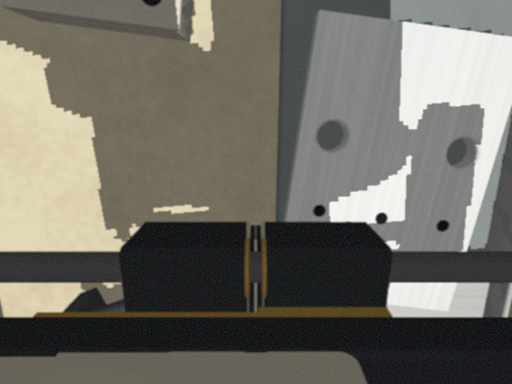

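Request:
step_arm(
  series=[
    [0,0.1,-0.01,0,0],
    [0,0.1,-0.01,0,0],
    [0,0.1,-0.01,0,0],
    [0,0.1,-0.01,0,0],
    [0,0,0,0,0],
  ],
)

```text
time: 4.1
tool_pos: [0.5004, 0.062, 0.0405]
tool_rot: [3.141, -0.0, 1.475]
contact_force: [-1.4, 0.8, -0.1]
opening: 0.0004
```

```bash
python3 look.py 5 w
```

```text
4.25 fix -68.97207141346902 -56.526782492199644 40.54099843414672 [-0.7  0.5  1. ]
```

View pics/w5.png

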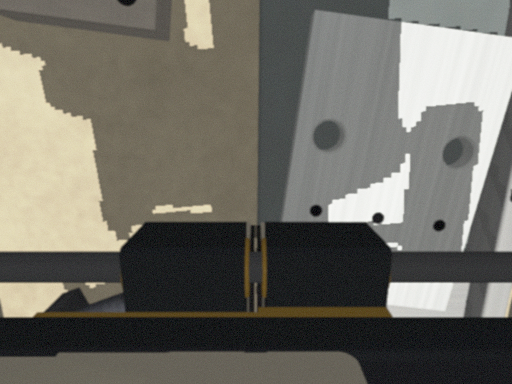

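Request:
step_arm(
  series=[
    [0,0.1,-0.01,0,0],
    [0,0.1,-0.01,0,0],
    [0,0.1,-0.01,0,0],
    [0,0.06,-0.006,0,0],
    [0,0,0,0,0],
  ],
)

```text
time: 4.75
tool_pos: [0.5092, 0.061, 0.0405]
tool_rot: [3.141, 0.0, 1.475]
contact_force: [-2.5, -1.0, 1.4]
opening: 0.0006
```

```bash
python3 look.py 6 w
```

```text
4.9 fix -60.00287547894871 -56.56080722745579 40.53806747292165 [-1.9  0.2  1.3]
```

View pics/w6.png

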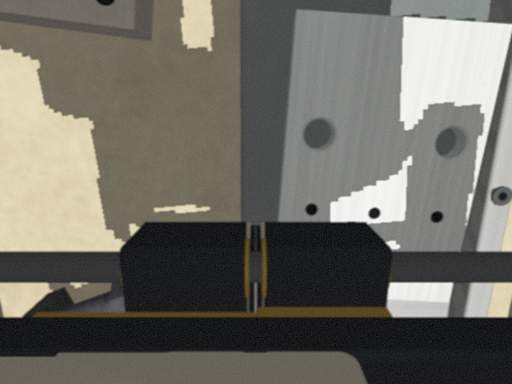

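View pics/p6.png

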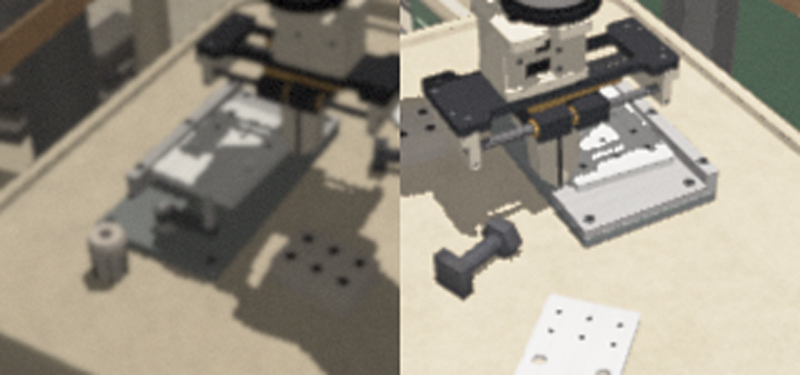

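```bash
cat >> h.py <<'E'
O=np.array([.5745,.1115]);YAW=-.098
def fx(p):
    p=np.asarray(p)[:2]-O;c,s=np.cos(YAW),np.sin(YAW);return np.array([c*p[0]+s*p[1],-s*p[0]+c*p[1]])*1e3
E
python3 - <<'E'
from h import *
w=load('w6')
for n,u,v,z in [('TL',297,10,.03),('Lb',278,222,.03),('TR',510,24,.03),('hn',319,133,.03),('hf',450,142,.03),('slabL t',241,10,.012),('slabL b',241,220,.012),('fenceR',511,80,.034),('fenceface',485,195,.034)]:
    print(n,fx(ray(w,u,v,z)).round(1))
E
```

```text
TL [-44.2  48.6]
Lb [-50.2 -43.3]
TR [44.2 43.6]
hn [-32.6  -1.2]
hf [26.6 -5.1]
slabL t [-67.8  53.1]
slabL b [-68.7 -48.6]
fenceR [46.  21.2]
fenceface [ 43.8 -28.7]
```

Request:
step_arm(
  series=[
    [0,0.06,-0.006,0,0],
    [0,0.06,-0.006,0,0],
    [0,0.06,-0.006,0,0],
    [0,0,0,0,0],
  ],
)

```text
time: 5.3
tool_pos: [0.5137, 0.0607, 0.0405]
tool_rot: [3.141, -0.0, 1.475]
contact_force: [-3.3, -1.6, 1.8]
opening: 0.0003
```

Request:
step_arm(
  series=[
    [0,0.04,-0.004,0,0],
    [0,0.04,-0.004,0,0],
    [0,0,0,0,0],
  ],
)

```text
time: 5.6
tool_pos: [0.5151, 0.0605, 0.0404]
tool_rot: [-3.141, 0.0, 1.475]
contact_force: [-4.8, -1.7, 3.5]
opening: 0.0002
```

```bash
python3 look.py 7 w
```

```text
5.75 fix -54.12394610160172 -56.59991333702051 40.40780797094947 [-5.5 -1.2  2.9]
```

View pics/w7.png

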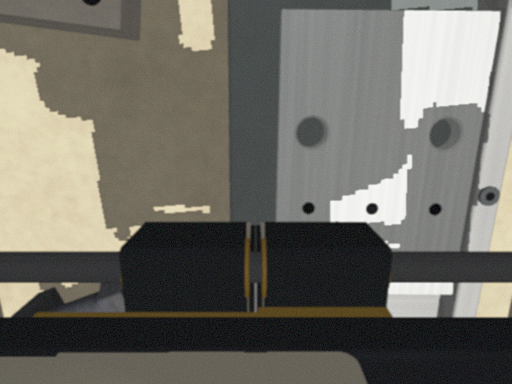

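Request:
step_arm(
  series=[
    [0,0.04,-0.004,0,0],
    [0,0.04,-0.004,0,0],
    [0,0.04,-0.004,0,0],
    [0,0,0,0,0],
  ],
)

```text
time: 6.15
tool_pos: [0.5154, 0.0604, 0.0402]
tool_rot: [-3.135, 0.0, 1.475]
contact_force: [-12.3, -1.0, 9.2]
opening: 0.0005
```

```bash
python3 look.py 8 w
python3 - <<'E'
from h import *
w=load('w8')
g=w['pixels'].astype(int).sum(2)
for v in (15,60,120,180,215): print(v,g[v,215:310:1].tolist())
E
```

```text
6.3 fix -53.80078732591801 -56.59278590213784 40.200924958460845 [-12.7  -0.6   8.6]
15 [538, 431, 336, 312, 298, 303, 307, 302, 302, 301, 303, 269, 246, 232, 226, 212, 242, 231, 228, 228, 255, 224, 229, 216, 243, 236, 231, 250, 227, 212, 246, 240, 233, 221, 240, 223, 220, 236, 232, 215, 230, 235, 212, 243, 210, 236, 222, 220, 226, 230, 217, 238, 235, 222, 217, 232, 224, 239, 235, 215, 236, 225, 237, 251, 246, 300, 362, 407, 422, 409, 397, 397, 400, 403, 404, 413, 416, 404, 421, 421, 415, 428, 437, 427, 412, 413, 428, 427, 418, 415, 408, 411, 407, 411, 407]
60 [311, 316, 331, 330, 313, 325, 324, 311, 314, 314, 342, 312, 301, 226, 220, 199, 223, 227, 221, 216, 226, 223, 228, 232, 235, 243, 251, 228, 221, 227, 224, 232, 237, 230, 235, 223, 236, 230, 222, 228, 242, 234, 237, 235, 230, 222, 221, 233, 228, 230, 241, 229, 242, 228, 228, 213, 236, 224, 225, 228, 236, 231, 212, 259, 303, 367, 397, 403, 416, 406, 407, 398, 406, 401, 412, 408, 412, 423, 402, 421, 411, 404, 401, 406, 413, 414, 397, 406, 399, 391, 409, 406, 405, 427, 429]
120 [319, 316, 319, 321, 311, 316, 325, 318, 321, 320, 32
[... 682 characters left out ...]
 223, 220, 233, 232, 227, 224, 232, 236, 230, 263, 317, 367, 406, 396, 402, 398, 410, 405, 401, 415, 411, 411, 410, 406, 410, 396, 385, 392, 396, 397, 396, 380, 382, 394, 392, 385, 391, 396, 398, 401, 411, 397, 394, 398]
215 [323, 321, 313, 321, 324, 317, 318, 303, 309, 328, 312, 313, 329, 319, 284, 240, 202, 218, 215, 229, 225, 229, 216, 225, 232, 213, 236, 223, 227, 228, 213, 239, 235, 207, 232, 228, 218, 234, 220, 222, 239, 224, 217, 231, 227, 230, 229, 228, 230, 231, 231, 229, 225, 220, 231, 221, 233, 239, 224, 258, 291, 371, 399, 399, 387, 393, 403, 401, 388, 398, 406, 398, 396, 399, 404, 384, 383, 395, 391, 401, 376, 392, 380, 378, 382, 384, 383, 390, 397, 404, 391, 375, 368, 350, 378]
```

View pics/w8.png

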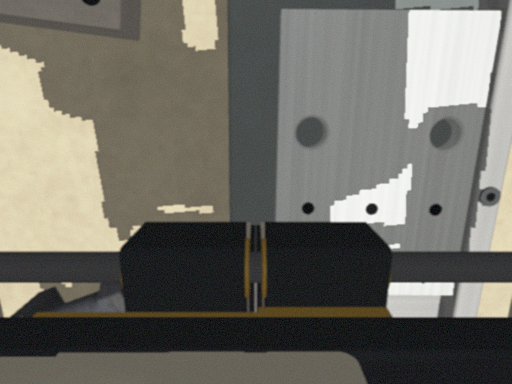

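Run:
```python
from h import *
w=load('w8')
for n,u,v,z in [('TL',281,15,.03),('',280,60,.03),('',278,120,.03),('',276.5,180,.03),('Lb',275.8,215,.03),('TR',500,12,.03),('R',486,105,.03),('hn',311,132,.03),('hf',445,133,.03),('slabL t',227,15,.012),('slabL b',230,215,.012)]:
    print(n,fx(ray(w,u,v,z)).round(1))
C=cloud(w)
for v,u in [(30,300),(30,460),(180,300),(180,460),(120,380),(210,380)]: print(v,u,fx(C[v,u]).round(0),C[v-1:v+2,u-1:u+2,2].mean().round(4))
```

```text
TL [-44.6  46.6]
 [-44.6  29.3]
 [-45.    4.5]
 [-45.2 -22.7]
Lb [-45.2 -39.7]
TR [44.7 47.8]
R [45.4 11.1]
hn [-30.2  -0.7]
hf [29.4 -1. ]
slabL t [-68.3  50.9]
slabL b [-68.5 -45.8]
30 300 [-37.  41.] 0.0302
30 460 [29. 41.] 0.0302
180 300 [-34. -23.] 0.0301
180 460 [ 40. -23.] 0.03
120 380 [-0.  5.] 0.0301
210 380 [  4. -37.] 0.0303
```

View pics/p8.png

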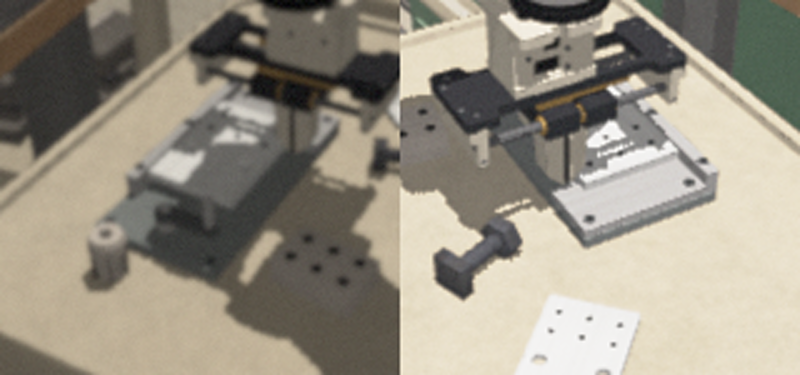

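The plate is now square against the fence: yaw is about 0, its edges are at x ≈ ±45 and all of it is 30 mm high. It still needs about 17 mm in +y. I'll back off, rise and go round to the −y edge over the ledge.

Request:
step_arm(
  series=[
    [0,-0.4,0.04,0,0],
    [0,-0.2,0.02,0,0],
    [0,0,0,1,0],
    [0,0,0,0.4,0],
    [0,0.81,-0.78,0,0],
    [0,0.81,-0.78,0,0],
    [0,0.81,-0.78,0,0],
    [0,0,0,0,0],
    [0,0,0,0,0],
  ],
)

```text
time: 7.2
tool_pos: [0.5644, 0.0029, 0.0752]
tool_rot: [3.141, -0.0, 1.474]
contact_force: [-0.2, 0.4, -1.1]
opening: 0.0005
```

```bash
python3 look.py 9 w
```

```text
7.35 fix -0.3119071440007715 -108.16664925887311 75.37808409678799 [ 0.1 -0.1 -0.9]
```

View pics/w9.png

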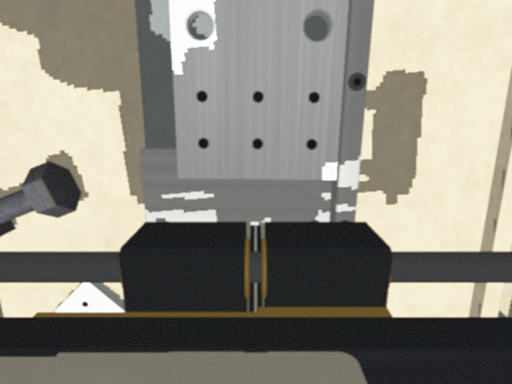

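View pics/p9.png

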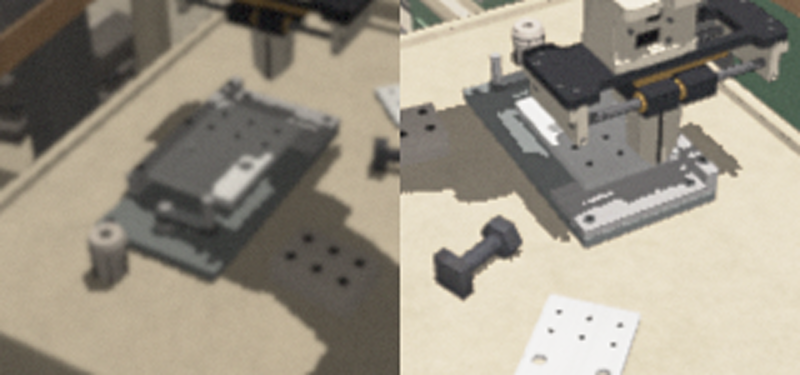

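Request:
step_arm(
  series=[
    [0,0,0,-0.9,0],
    [0,0,0,-0.43,0],
    [0,0,0,0,0],
    [0,0,0,0,0],
  ],
)

```text
time: 7.75
tool_pos: [0.5642, 0.0035, 0.0424]
tool_rot: [-3.141, -0.0, 1.475]
contact_force: [-0.7, 0.2, -0.2]
opening: 0.0005
```

Run:
```python
from h import *
w=load('w9')
for n,u,v,z in [('BL',177.5,178,.03),('BR',333,180,.03),('L',172,70,.03),('hn',201,25,.03),('hf',317,25,.03),('ledge L corner',142,150,.021),('fence',335,185,.034)]:
    print(n,fx(ray(w,u,v,z)).round(1))
s=sensors.observe();print(fx(s['tool_pos']),s['tool_pos'],s['contact_force'])
```

```text
BL [-45.8 -81. ]
BR [ 42.8 -82. ]
L [-45.4 -23. ]
hn [-29.3  -1.3]
hf [29.8 -1.2]
ledge L corner [-67.7 -66.3]
fence [ 43.2 -84. ]
[   0.28617048 -108.50817218] [0.56416801 0.00348447 0.04235889] [-0.71523186  0.17223631 -0.23765237]
```

Request:
step_arm(
  series=[
    [0,0.025,0.2,0,0],
    [0,0.025,0.2,0,0],
    [0,0.025,0.2,0,0],
    [0,0.015,0.12,0,0],
    [0,0.015,0.12,0,0],
    [0,0.015,0.12,0,0],
    [0,0,0,0,0],
  ],
)

```text
time: 8.45
tool_pos: [0.5674, 0.0274, 0.0424]
tool_rot: [3.141, -0.0, 1.475]
contact_force: [1.4, -1.7, 1.0]
opening: 0.0004
```

```bash
python3 look.py 10 w
```

```text
8.6 fix 1.1029222275240222 -84.45118997759626 42.1652972515946 [ 0.5 -1.7  0.7]
```

View pics/w10.png

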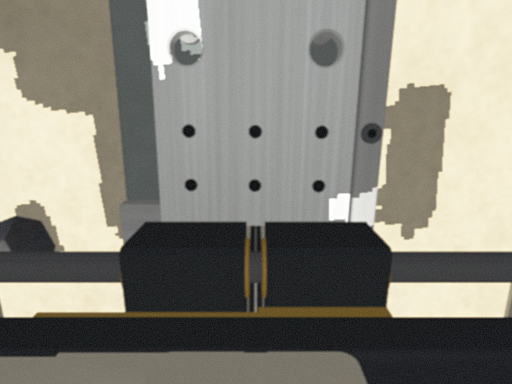

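Request:
step_arm(
  series=[
    [0,0.01,0.08,0,0],
    [0,0.01,0.08,0,0],
    [0,0.01,0.08,0,0],
    [0,0,0,0,0],
  ],
)

```text
time: 9.0
tool_pos: [0.5679, 0.0338, 0.0421]
tool_rot: [-3.141, -0.001, 1.475]
contact_force: [-0.9, 0.3, -0.3]
opening: 0.0007
```

```bash
python3 look.py 11 w;  python3 - <<'E'
from h import *
for t,hn,hf in [('w10',(186,47),(326,47))]:
    w=load(t)
    print(fx(ray(w,*hn,.03)).round(1),fx(ray(w,*hf,.03)).round(1))
E
```

```text
9.15 fix 1.0801636291844054 -78.29452557798461 42.12580518871929 [-0.7 -0.5 -0.4]
[-29.6   6.9] [30.  7.]
```

View pics/w11.png

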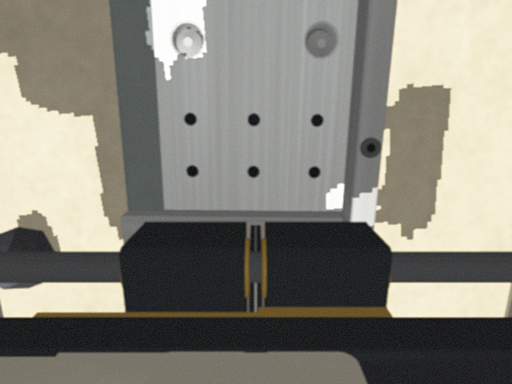

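It has dropped: both pins show in their holes at (187,40) and (321,40), and the push force is gone. Next I'll check the plate's height from the depth image.

Run:
```python
from h import *
w=load('w11');C=cloud(w)
m=lambda v,u:C[v-3:v+4,u-3:u+4,2].mean().round(4)
print('plate',[m(*q) for q in [(15,175),(15,335),(90,175),(90,335),(150,220),(150,330),(200,180),(200,310)]],'ledge',m(216,135),m(216,300),'slab',m(100,130),'pins',C[40,188].round(4),C[40,321].round(4))
K=C.reshape(-1,3);f=np.array([fx(p) for p in K]);s=(abs(f[:,0])<40)&(f[:,1]>-60)&(f[:,1]<55)&(K[:,2]<.04)
A=np.c_[f[s],np.ones(s.sum())];q=np.linalg.lstsq(A,K[s,2],rcond=None)[0];print('plane',q*[100,100,1])
for n,u,v,z in [('BL',163,210,.021),('L',155,70,.021),('hn',188,41,.021),('hf',321,41,.021)]: print(n,fx(ray(w,u,v,z)).round(1))
```

```text
plate [np.float64(0.0211), np.float64(0.0212), np.float64(0.0211), np.float64(0.0211), np.float64(0.0278), np.float64(0.0211), np.float64(0.0246), np.float64(0.0213)] ledge 0.02 0.0185 slab 0.0122 pins [0.5458 0.132  0.0202] [0.6053 0.1261 0.0208]
plane [-5.10224937e-05 -7.69709992e-04  2.09182511e-02]
BL [-46.9 -62.4]
L [-46.1   4.7]
hn [-30.4  17. ]
hf [29.2 17.1]
```

The plate is seated: its top is level at 21 mm, flush with the pins. Now the latch. I'll rise above the post and cross to its +y side.

Request:
step_arm(
  series=[
    [0,0,-0.1,1,0],
    [0,0,0,1,0],
    [0,0,0,0.6,0],
    [0,-0.13,1,0,0],
    [0,-0.13,1,0,0],
    [0,-0.13,1,0,0],
    [0,-0.13,1,0,0],
    [0,-0.13,1,0,0],
    [0,-0.13,1,0,0],
    [0,-0.13,1,0,0],
    [0,-0.13,1,0,0],
    [0,0,0,0,0],
  ],
)

```text
time: 10.35
tool_pos: [0.5413, 0.2334, 0.1072]
tool_rot: [-3.142, -0.001, 1.478]
contact_force: [0.8, -0.3, -0.7]
opening: 0.0004
```

Request:
step_arm(
  series=[
    [0,0,0,0,0],
    [0,0,0,0,0],
  ],
)

```text
time: 10.55
tool_pos: [0.5421, 0.2299, 0.1072]
tool_rot: [-3.141, 0.0, 1.474]
contact_force: [0.2, 0.3, -0.1]
opening: 0.0004
```

```bash
sed -i 's/s=sensors/a=load("s"+t)["pixels"][100:300,100:360];b=load("sc"+t)["pixels"][90:290,130:390];cv2.imwrite(f"pics\/p{t}.png",cv2.resize(np.hstack([a,b]),None,fx=1.5,fy=1.5));s=sensors/' look.py; python3 look.py 12 w
```

```text
10.7 fix -43.665768804314986 114.51722400955055 107.26511291030828 [-0.1 -0.2 -0.1]
```

View pics/p12.png

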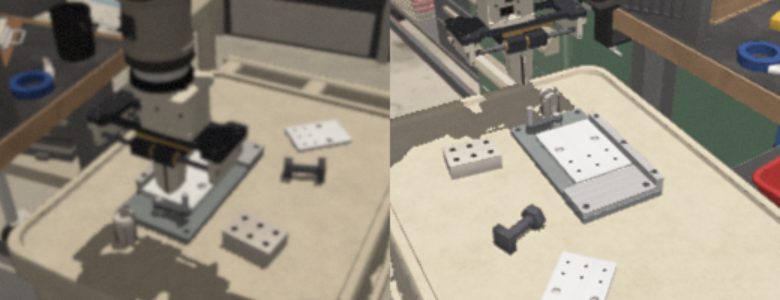

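View pics/w12.png

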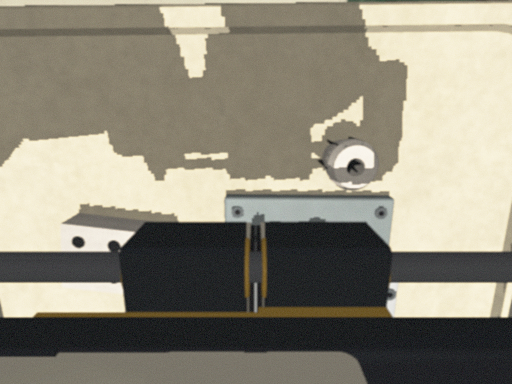

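Request:
step_arm(
  series=[
    [0,0,0,-1,0],
    [0,0,0,-0.96,0],
    [0,0,0,0,0],
    [0,0,0,0,0],
  ],
)

```text
time: 11.1
tool_pos: [0.5422, 0.2302, 0.0585]
tool_rot: [-3.141, 0.0, 1.474]
contact_force: [0.3, -1.0, -0.1]
opening: 0.0006
```

Run:
```python
from h import *
w=load('w12');print('collet',ray(w,350,160,.042),fx(ray(w,350,160,.042)))
s=sensors.observe();p0=fx(s['tool_pos']);print(p0,s['tool_pos'],s['contact_force'])
c,q=np.cos(YAW),np.sin(YAW);prev=p0
for th in np.linspace(.05,1.57,12):
    p=np.array([-45*np.cos(th),85-45*np.sin(th)]);S,Cc=np.sin(th),np.cos(th)
    g=p-np.array([12*S,-9.5*Cc])-5*np.array([S,-Cc]);d=(g-prev)/25;prev=g
    print(round(th,2),g.round(1),'rows',[round(c*d[0]-q*d[1],2),round(q*d[0]+c*d[1],2)])
```

```text
collet [0.60309625 0.25841625 0.042     ] [ 14.0842837  149.00927453]
[-43.77569651 115.01156399] [0.54218745 0.23024287 0.05845101] [ 0.32797622 -0.95770905 -0.10065954]
0.05 [-45.8  97.2] rows [np.float64(-0.15), np.float64(-0.7)]
0.19 [-47.4  90.8] rows [np.float64(-0.09), np.float64(-0.25)]
0.33 [-48.1  84.3] rows [np.float64(-0.05), np.float64(-0.26)]
0.46 [-47.8  77.8] rows [np.float64(-0.02), np.float64(-0.26)]
0.6 [-46.7  71.4] rows [np.float64(0.02), np.float64(-0.26)]
0.74 [-44.7  65.3] rows [np.float64(0.06), np.float64(-0.25)]
0.88 [-41.8  59.6] rows [np.float64(0.09), np.float64(-0.24)]
1.02 [-38.1  54.3] rows [np.float64(0.13), np.float64(-0.22)]
1.16 [-33.7  49.7] rows [np.float64(0.16), np.float64(-0.2)]
1.29 [-28.7  45.7] rows [np.float64(0.19), np.float64(-0.18)]
1.43 [-23.1  42.4] rows [np.float64(0.21), np.float64(-0.15)]
1.57 [-17.  40.] rows [np.float64(0.23), np.float64(-0.12)]
```

Request:
step_arm(
  series=[
    [0,-0.1,-0.4,0,0],
    [0,-0.05,-0.3,0,0],
    [0,-0.09,-0.25,0,0],
    [0,-0.05,-0.26,0,0],
    [0,-0.02,-0.26,0,0],
    [0,0.02,-0.26,0,0],
    [0,0.06,-0.25,0,0],
    [0,0,0,0,0],
  ],
)

```text
time: 11.9
tool_pos: [0.5363, 0.1803, 0.0582]
tool_rot: [-3.141, 0.0, 1.474]
contact_force: [-0.1, 0.2, -0.2]
opening: 0.0007
```

```bash
python3 look.py 13 w
```

```text
12.05 fix -45.452213852682306 65.20516411908903 57.911414522620326 [0.3 0.2 0.2]
```

View pics/p13.png

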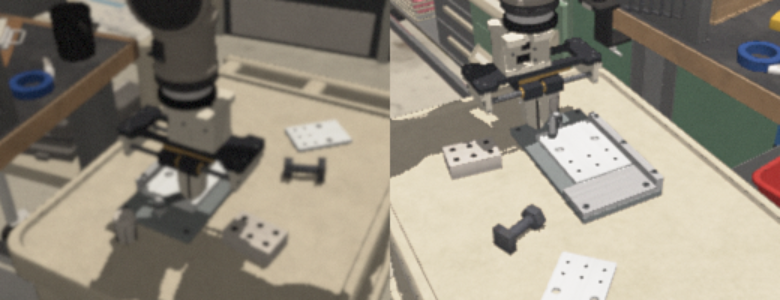

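View pics/w13.png

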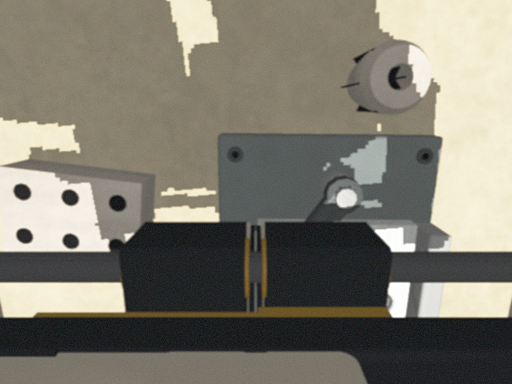

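Scene view (p13): the post is swinging ahead of the finger, and the bar points diagonally. I'll carry on round the arc.

Request:
step_arm(
  series=[
    [0,0.1,-0.24,0,0],
    [0,0.13,-0.22,0,0],
    [0,0.16,-0.2,0,0],
    [0,0.19,-0.18,0,0],
    [0,0.21,-0.15,0,0],
    [0,0.18,-0.1,0,0],
    [0,0,0,0,0],
  ],
)

```text
time: 12.75
tool_pos: [0.5579, 0.1546, 0.0578]
tool_rot: [-3.134, -0.0, 1.474]
contact_force: [-10.9, 4.8, 6.0]
opening: 0.0
```

```bash
python3 look.py 14 w
```

```text
12.9 fix -20.815348185172972 41.266473460176925 57.797101029150554 [-10.3   3.7   4.9]
```

View pics/w14.png

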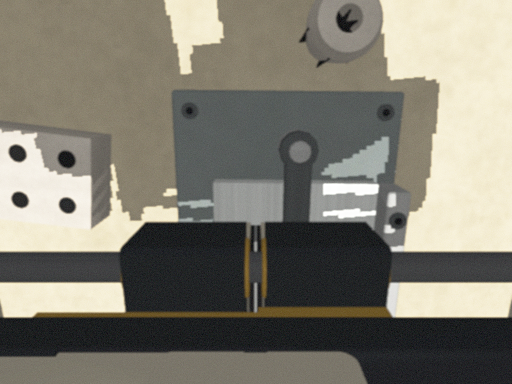

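View pics/p14.png

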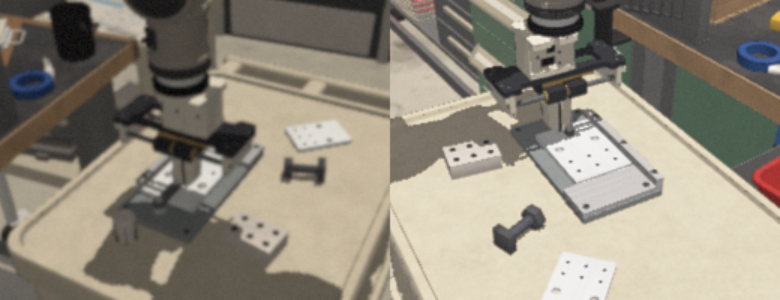

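Request:
step_arm(
  series=[
    [0,-0.4,0.1,0,0],
    [0,-0.4,0.04,0,0],
    [0,0,0,1,0],
    [0,0,0,1,0],
    [0,0,0,1,0],
    [0,0,-1,1,0],
    [0,0.2,-1,1,0],
    [0,0.2,-1,0,0],
    [0,0.2,-1,0,0],
    [0,0,0,0,0],
    [0,0,0,0,0],
  ],
)

```text
time: 14.0
tool_pos: [0.5553, 0.0571, 0.1832]
tool_rot: [3.141, -0.0, 1.473]
contact_force: [-0.8, 0.3, -0.6]
opening: 0.0002
```

```bash
python3 look.py 15 w
python3 - <<'E'
from h import *
w=load('w15');cv2.imwrite('pics/w15c.png',cv2.resize(w['pixels'][:230,130:460],None,fx=2.4,fy=2.4,interpolation=cv2.INTER_CUBIC))
E
```

```text
14.15 fix -13.998923309169117 -54.87163760841309 183.11989457341923 [0.5 0.4 0.2]
```

View pics/w15c.png

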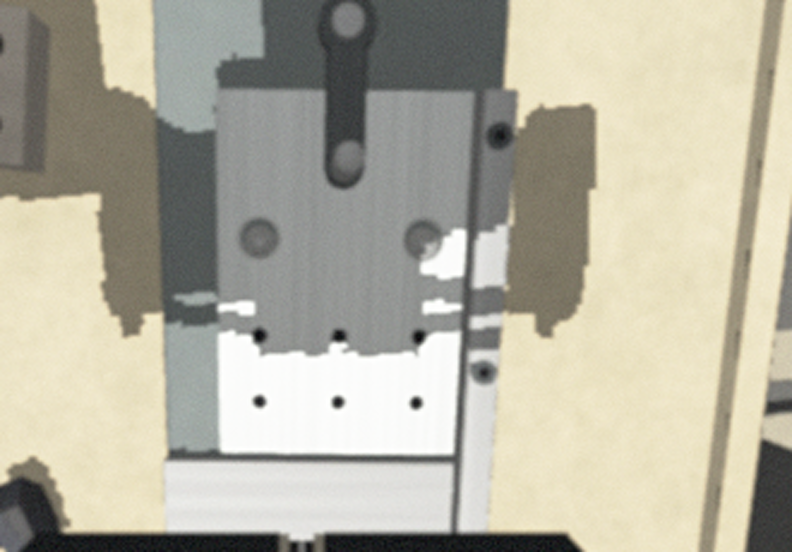

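View pics/p15.png

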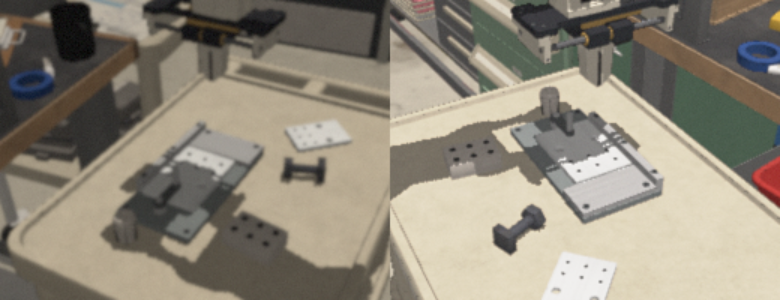

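The bar lies over the plate along −y, with the pivot at crop (347,20) and the post at (347,160). Both pins are in their holes. Next I'll measure the latch angle and the plate's seat.

Run:
```python
from h import *
w=load('w15');C=cloud(w);s=2.4
r=lambda x,y,z:ray(w,130+x/s,y/s,z)
pv=fx(r(347,19,.0344));po=fx(r(347,158,.0608));print('piv,post',pv.round(1),po.round(1),'angle',np.arctan2((pv-po)[1],(pv-po)[0]))
# bar edges at z .0308: angle
a,b,c,d=[fx(r(x,y,.0308)) for x,y in [(328,70),(326,150),(365,70),(364,150)]]
for p,q in((a,b),(c,d)): print('bar edge',p.round(1),q.round(1),'angle',np.arctan2((p-q)[1],(p-q)[0]))
K=C.reshape(-1,3);f=np.array([fx(p) for p in K]);m=(abs(f[:,0])<42)&(f[:,1]>-60)&(f[:,1]<62)&(K[:,2]<.0225)&(K[:,2]>.0)
m&=~((abs(f[:,0])<10)&(f[:,1]>25))
for x0,x1 in((-42,-15),(15,42)):
  for y0,y1 in((-60,-20),(30,60)):
    k=m&(f[:,0]>x0)&(f[:,0]<x1)&(f[:,1]>y0)&(f[:,1]<y1);print(x0,y0,k.sum(),np.median(K[k,2]).round(4))
for n,x,y in [('TL',218,88),('TR',474,92),('BL',219,453),('BR',456,455),('hn',259,238),('hf',423,239)]: print(n,fx(r(x,y,.021)).round(1))
```

```text
piv,post [-0.4 86.3] [-1.  40.8] angle 1.5556454570405736
bar edge [-6.3 71.8] [-6.7 46.6] angle 1.5544792985094213
bar edge [ 6.1 71.8] [ 6.3 46.6] angle 1.5796747907062065
-42 -60 1232 0.0211
-42 30 1145 0.0211
15 -60 1217 0.0211
15 30 1140 0.0211
TL [-44.2  67.9]
TR [45.  66.9]
BL [-46.9 -63. ]
BR [ 45.3 -63.6]
hn [-30.5  17.7]
hf [29.2 17.4]
```

```bash
python3 -c "
from cell import hand_in
print(hand_in())"
```

```text
the job is handed in; nothing more can be done
None
```

The plate is seated and the latch is closed over it; the job was handed in at about 14 s of the 56 s allowed.

**What I did:** With shut fingertips I pushed the plate square against the fence (about 13 N), then along it until it dropped over both pins. I then swung the latch round by its post until about 11 N built up at its stop, and backed off clear of everything.

**Last checks:**
- **Plate height:** its top measured 21.1 mm in all four regions I sampled, against the expected 21 mm. Both pins show in their holes.
- **Latch angle:** about 1.556 from pivot to post, and 1.554 and 1.580 from the bar's two edges, against a stop of 1.57. I take it as fully closed because of the force at the stop.
- **Block, bolt and collet:** they looked untouched in the last pictures; I did not measure their positions again.

**One disagreement:** positions along the fixture's y read 1 to 3 mm too far towards +y. The ledge corner and the pivot were off by about 1 mm the same way, so I put most of this down to my estimate of the fixture origin. The level plate height supports that.

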